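Set up an ornament for lettering: gauge in, index to the third click and hold

ROBOT

A 6-joint arm with a two-finger parallel gripper is mounted at the origin on the work surface. World frame = base frame: x ahead of the robot, y to its left, z up, the work surface at z = 0. Lengths are in m, angles in rad, forces in N, time in s.
With the tool pointing down it reaches from about 0.35 to 0.85 m from the base axis. Payload 8.1 kg.
Tool frame: the origin (TCP) lies midway between the tips of the shut fingers; the grasp point (between the pads) lies 19 mm behind it (robot.grip_point_offset is the distance from the TCP to the grasp point, in m); z points along the fingers, y is the line along which they close (so a half turn about z gives the same grasp; the last joint's range is limited). The gripper opens to 93 mm and grips with 3 to 60 N. Pads are 15 mm wide; open, the fingers measure 128 mm over their backs; the gripper's body (75 mm by 188 mm) begins 65 mm behind the grasp point.
Start: joints at [1.067, 0.13, 1.488, -0, 1.523, -0.085], TCP at [0.244, 0.548, 0.219] pointing down, gripper open.
Joint ranges: [-2.96, 2.96], [-0.89, 2.26], [0.02, 2.5], [-1.34, 4.48], [0, 2.73], [-2.66, 2.66]. Speed limits (rad/s): [2.39, 2.39, 2.79, 3.14, 3.14, 3.14].

INTERFACE

Orientations are given as a rotation vector (axis times angle).
In Python, from plant import robot, read_camera, job gives the robot as it stands.
- The arm moves only by the shell command python3 -m inch 'ROWS' [FORCE]. ROWS is JSON, one flat list of numbers, 5 for each row, row after row: the shift along the world's x, y, z in mm, then the turn about the world's z in degrees, then the opening in per cent of the stroke, from 0 (shut) to 100 (fully open). In form: [dx, dy, dz, yaw, hand, dx, dy, dz, yaw, hand, ...]. A call has 1 to 10 rows; each row is the pose to reach, as a shift and turn from the pose commanded when the call began; what a row does not reach only later rows make up. A row lasts 1/12 s, in which the tool goes at most 41.7 mm and 7.16 degrees, less where a joint would pass 70% of its speed; a pose out of reach is approached as far as the arm can. A call with a gripper value outside its range is refused whole. The fingers move at their own pace and stop on an object; FORCE is the grip in N (left out, the last holds). Time passes only in rows, so rows that repeat a pose let the fingers close. It gives the time, the measured TCP pose, the force, the opening and the grip force at its end, in the units of the state.
- robot.read_state(): the state, without advancing time (a new reading comes with each control period).
- read_camera(name): name is "scene" or "top" or "wrist"; returns a dict with "image" (400x640x3 uint8, blue, green, red), "K" (3x3 intrinsics, pixels), "extrinsics" (4x4, takes a point from world to camera coordinates); the wrist camera has in their place "mount" (4x4, takes a point from camera to tool coordinates, whose origin is the TCP and whose axes are the flange's). Camera axes: x right, y down, z forward; pixel columns grow to the right and rows downward; lengths in m; the calibration is good to about 2 mm. A picture is of the moment at which its call begins: read the wrist's pose just before it. There is no depth.
- job.close_job(): hands the job in; it is judged then, once.
The state is a dict: "t": time; "q": joint angles; "dq": joint speeds; "joint_torque": joint torques, N m; "tool_pos": TCP position; "orientation": TCP orientation; "force": force on the tool from outside, world axes, zero at the start; "wrist_torque": the same for the moment, N m; "opening": finger opening in m; "gripper_force": force on a finger pad.
Only numpy, scipy, OpenCV 4.12 (cv2) and the standard library are available. Lean on these libraries where they do the work, as an engineer would, in place of code of your own. Each camera call takes 0.05 s, during which the arm holds its last target. There are 200 camera calls.

TASK

Take the flat gauge out of its wooden rack, push its blade down into the slot of the lettering stand until its shoulders sit on the block, and let go of it. Then turn the black index knob clockwise (seen from above), counting the clicks, to the third stop and no further, so that the ornament turns to its next place for lettering. The knob is sprung and runs home if let go: finish while still holding it at the third stop, with the gauge fully home in its slot; leave the bowl, cup, lamp and marker alone.

Things in the scene. Friction and masses are not known exactly. Their poses are not given: they have to be found in the camera images.
- gauge: Loose upright flat gauge, 90 g: steel blade 4 mm thick (its x), 24 mm wide (y), 40 mm long below the shoulders, under an aluminium grip 12 mm thick (x), 50 mm wide (y), 40 mm tall. Origin: centre of the blade's lower tip, z up; shoulders (the grip's underside) 40 mm above it, grip's top 80 mm. It starts in the rack.
- rack: Fixed wooden rack, 50 mm (x) by 100 mm (y) by 50 mm tall, origin under its centre. The gauge stands in its central slot, shoulders on the rack's top and grip clear above; lift it straight up by 45 mm or more to free it.
- slot (a point): Mouth of the slot in the stand's grey block: centre of the slot at the block's top face, 70 mm above the table; z up. The slot is 6.5 mm wide along the point's x, 27.5 mm long along its y, 45 mm deep, with a chamfered mouth; the block is 50 mm (x) by 60 mm (y). Fully home, the gauge's tip is 40 mm below this point, its x along the point's x (either way round).
- stand: Fixed lettering stand: aluminium base 120 (x) by 290 (y) by 25 mm, origin under its centre. The slotted block is at y +85 mm, the index post at y -100 mm; at the centre a dark green ornament, 60 mm in diameter, turns with the knob (top of its loop 112 mm above the table).
- index_post: Fixed grey round post, 82 mm in diameter and 70 mm tall, on the stand's base, carrying the knob. Origin at the centre of its underside, 25 mm above the table, on the knob's axis. White dots on its top rim mark home (towards its own +x) and, clockwise from there, the five stops.
- knob_grip (a point): Point on the black knob's vertical axis, in its grip bar, at a good height to grip: 127 mm above the table, 13 mm below the bar's top; z up. The bar is 56 mm long (point's x), 14 mm thick (y), 38 mm tall, on a disc 60 mm wide whose top is 25 mm below this point. The point turns with the knob; the white pointer is at its +x end, along the post's x at home.
- index_knob (a joint): Knob angle, rad: 0 at home (its start), growing clockwise seen from above, limit 2.3. Sprung stops (clicks) every 0.42: first 0.42, second 0.84, third 1.26, fourth 1.68, fifth 2.10, a hump halfway between. A return spring (0.05 to 0.065 N m) overcomes the clicks and drives it home if let go; the clicks add about +-0.03 N m: hardest just past a stop, easiest just before the next.
- bowl: Loose steel bowl, 90 mm wide, 40 mm tall, beyond the stand. Bystander; origin under its centre.
- cup: Loose white paper coffee cup with lid, 84 mm wide, 107 mm tall. Bystander; origin under its centre.
- lamp: Loose brass table lamp, 96 mm wide, 215 mm tall. Bystander; origin under its centre.
- marker: Loose black marker pen with a white cap, 120 mm long, 15 mm thick, lying along its x on the robot's side. Bystander; origin under its centre.
There are look-alikes about, which are no part of the job. There is more than one size of the gauge; the job needs the largest.

How it is judged:
On the way, in this order (a step that is already met when the one before it is completed fails the run):
1. the gauge is fully home in the stand's slot and let go (z of gauge in the frame of slot below -0.0365 m and horizontal distance between gauge and slot below 0.006 m and angle between gauge's own z axis and vertical below 0.1 rad and contact force between the fingers and gauge below 0.2 N), for 0.2 s.
2. the knob passes the first stop (value of joint index_knob between 0.27 and 0.57 rad).
3. the knob passes the second stop (value of joint index_knob between 0.69 and 0.99 rad).
4. the knob is at the third stop (value of joint index_knob between 1.11 and 1.41 rad), for 0.2 s.
At the end, for the whole second after the job is handed in: The gripper still holds the knob (over 1 N on it) at the third stop, 1.26 rad within 0.15, at rest; the gauge stands in the stand's slot, let go, with its shoulders within 3.5 mm of the block's top and upright within 0.1 rad (all of step 1 and all of step 4 and velocity of joint index_knob between -0.15 and 0.15 rad/s and contact force between the fingers and index_post above 1 N); the arm keeps its last pose, push and grip.
It fails at once if the knob is turned over the hump to the fourth stop (value of joint index_knob above 1.48 rad).
It fails at once if a bystander (bowl, cup, lamp or marker) is disturbed by more than 30 mm (distance of any of bowl, cup, lamp, marker from where it was at the start of the episode above 0.03 m).
It also fails if it takes over 53 s, if anything falls off the work surface, if the arm or the gripper's body presses on something with over 40 N, if the wrist force passes 120 N, or if a joint passes its speed limit or range.

## Working session

There is one attempt and no reset: what is moved stays moved. The work goes in short steps, Python scripts to look and compute and a shell command to move; the robot and the scene stay as the last step left them, time stands still between calls to the robot, and variables do not carry over. Pictures are saved under pics/ and viewed, at most 10 in all, crops included, and the job is handed in when it is done.

```bash
mkdir -p pics; cat > h.py <<'E'
import numpy as np,cv2
from plant import robot,read_camera,job
from scipy.spatial.transform import Rotation as R
def snap(n,f):
    c=read_camera(n); cv2.imwrite('pics/'+f,c['image']); return c
def ray(c,u,v,z):
    K=np.array(c['K']);E=np.array(c['extrinsics'])
    d=E[:3,:3].T@np.linalg.solve(K,[u,v,1]);o=-E[:3,:3].T@E[:3,3]
    return o+d*(z-o[2])/d[2]
def proj(c,p):
    E=np.array(c['extrinsics']);q=np.array(c['K'])@(E[:3,:3]@np.array(p)+E[:3,3]);return q[:2]/q[2]
E
python3 - <<'E'
from h import *
import pickle
D={}
for n in('scene','top'):
    D[n]=snap(n,n+'0.png')
    E=np.array(D[n]['extrinsics']);print(n,-E[:3,:3].T@E[:3,3],D[n]['K'][0][0])
pickle.dump(D,open('d.pkl','wb'))
s=robot.read_state();print(s['t'],s['tool_pos'],s['orientation'],s['opening'],robot.grip_point_offset)
E
```

```text
scene [1.30405952 0.19750642 0.70209843] 444.60120795764357
top [ 0.4166158  -0.03648765  0.96117983] 391.7889876508892
0.1 [0.24370791 0.5477161  0.21767973] [-6.52868632e-01 -3.07250272e+00  2.51956992e-03] 0.0929225572430507 0.0188
```

View pics/top0.png

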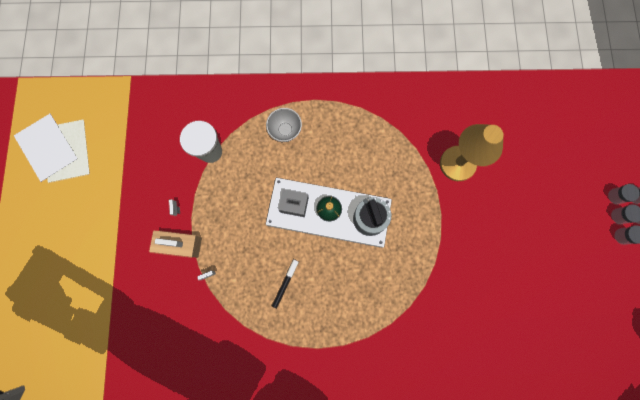

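View pics/scene0.png

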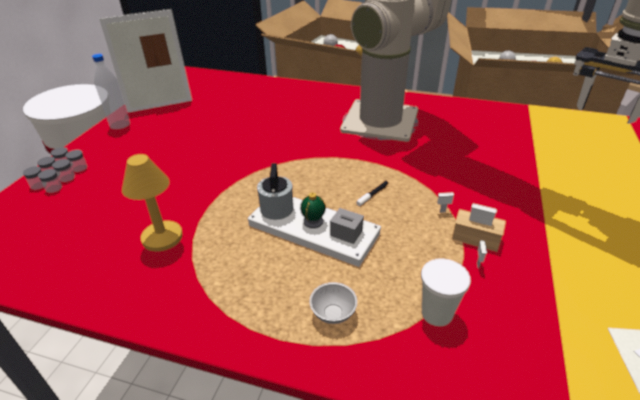

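The top view shows three gauge candidates: a small one at (173,207), one in the wooden rack at (168,242) and a small one at (205,275). The rack one looks largest and matches the description. The knob is at about (375,212) and the slot at (293,202). I'll check with a close crop.

```bash
python3 - <<'E'
import cv2,numpy as np
i=cv2.imread('pics/top0.png')
a=cv2.resize(i[190:290,140:240],(480,480),interpolation=cv2.INTER_CUBIC) 
a=cv2.resize(i[190:290,140:240],(400,400),interpolation=cv2.INTER_CUBIC) # x4
b=cv2.resize(i[165:255,260:400],(560,360),interpolation=cv2.INTER_CUBIC) # x4
cv2.imwrite('pics/cropA.png',cv2.resize(i[195:290,140:225],(510,570),interpolation=cv2.INTER_CUBIC)) # x6
cv2.imwrite('pics/cropB.png',cv2.resize(i[170:252,262:395],(798,492),interpolation=cv2.INTER_CUBIC)) # x6
E
```

```text
(no output)
```

View pics/cropA.png

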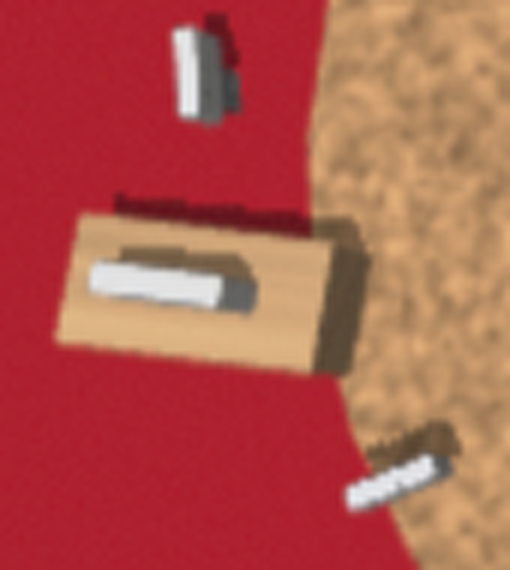

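View pics/cropB.png

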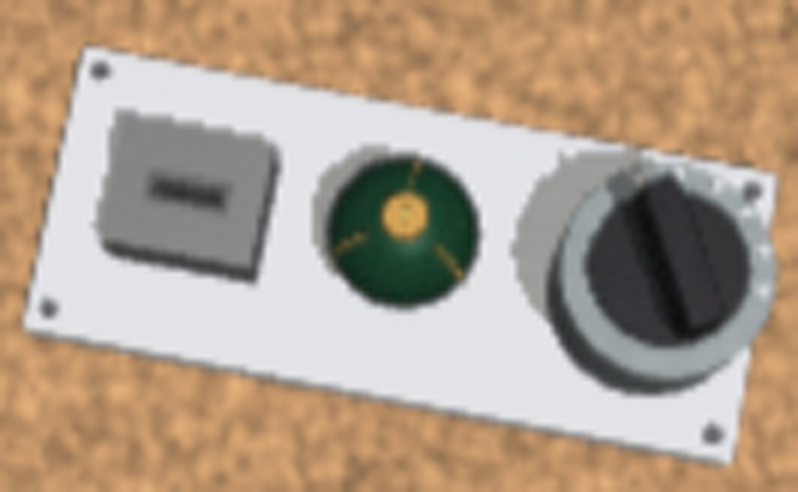

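The crop confirms the choice. The rack gauge's top face runs from (92,276) to (220,291) in the crop, about 48 mm at z=0.09, so it is the 50 mm one; the other two are clearly smaller. In the second crop the slot centre is at (188,193) and the base screws are at (101,70), (752,190), (712,434) and (48,308).

```bash
python3 - <<'E'
from h import *
import pickle
D=pickle.load(open('d.pkl','rb'));c=D['top']
A=lambda u,v,z:ray(c,140+(u-.5*5)/6,195+(v-2.5)/6,z)
B=lambda u,v,z:ray(c,262+(u-2.5)/6,170+(v-2.5)/6,z)
g=[A(*p,.09) for p in((92,262),(222,276),(218,306),(90,290))]
gc=np.mean(g,0);d=(g[0]+g[3]-g[1]-g[2])/2;print('gauge',gc,'len',np.linalg.norm(d),'yaw y-axis',np.degrees(np.arctan2(-d[0],d[1])))
r=[A(*p,.05) for p in((80,213),(333,240),(313,373),(55,343))]
d=(r[0]+r[3]-r[1]-r[2])/2;print('rack',np.mean(r,0),np.linalg.norm(d),np.degrees(np.arctan2(-d[0],d[1])))
s=[B(*p,.025) for p in((101,70),(752,190),(712,434),(48,308))]
sc=np.mean(s,0);d=(s[0]+s[3]-s[1]-s[2])/2;yaw=np.arctan2(-d[0],d[1]);print('stand',sc,np.linalg.norm(d),np.degrees(yaw))
k=[B(*p,.025) for p in((86,45),(777,173),(733,462),(24,328))]
d=(k[0]+k[3]-k[1]-k[2])/2;print('stand2',np.mean(k,0),np.linalg.norm(d),np.degrees(np.arctan2(-d[0],d[1])))
yv=np.array([-np.sin(yaw),np.cos(yaw),0])
print('slot seen',B(188,193,.07),'pred',sc+.085*yv,'post pred',sc-.1*yv)
e=B(150,188,.07)-B(228,200,.07);print('slot yaw',np.degrees(np.arctan2(-e[0],e[1])))
for z,o in((.127,sc-.1*yv),(.14,sc-.1*yv),(.095,sc-.1*yv)):
  q=o.copy();q[2]=z;print(z,(proj(c,q)-[262,170])*6)
st=robot.read_state();M=R.from_rotvec(st['orientation']).as_matrix();print(M.round(3))
E
```

```text
gauge [0.49399647 0.31232794 0.09      ] len 0.048489192931795065 yaw y-axis -7.361289244895775
rack [0.49408897 0.31278737 0.05      ] 0.10024314889285674 -7.0948539053535455
stand [ 0.56847924 -0.05170548  0.025     ] 0.2696834380074407 -11.545259436413804
stand2 [ 0.5680747  -0.05234321  0.025     ] 0.2870717579033694 -11.549012937302718
slot seen [0.58421486 0.03108703 0.07      ] pred [0.5854913  0.03157471 0.025     ] post pred [ 0.54846504 -0.14968217  0.025     ]
slot yaw -9.691738412097422
0.127 [676.83779756 252.11214821]
0.14 [681.59484991 246.30213854]
0.095 [665.71885135 265.69223522]
[[-0.914  0.407 -0.001]
 [ 0.407  0.914 -0.001]
 [ 0.    -0.002 -1.   ]]
```

```bash
python3 -m inch '[250,-235,-68,-73.2,45,250,-235,-68,-73.2,45,250,-235,-68,-73.2,45,250,-235,-68,-73.2,45,250,-235,-68,-73.2,45,250,-235,-68,-73.2,45,250,-235,-68,-73.2,45,250,-235,-68,-73.2,45,250,-235,-68,-73.2,45,250,-235,-68,-73.2,45]' 25
python3 -m inch '[0,0,0,0,45,0,0,0,0,45]'
python3 - <<'E'
from h import *
s=robot.read_state();print(s['t'],s['tool_pos'],R.from_rotvec(s['orientation']).as_matrix().round(3),s['q'])
snap('wrist','w1.png')
E
```

```text
t: 0.93
tool_pos: [0.4959, 0.3092, 0.1487]
orientation: [2.338, 2.097, -0.004]
force: [-0.1, 1.1, -0.4]
opening: 0.0421
gripper_force: 0.0
t: 1.1
tool_pos: [0.4938, 0.3129, 0.1502]
orientation: [-2.324, -2.114, 0.001]
force: [-1.0, 0.6, -0.1]
opening: 0.0419
gripper_force: 0.0
1.1 [0.49376227 0.31291872 0.15017469] [[ 0.094  0.996 -0.001]
 [ 0.996 -0.094 -0.   ]
 [-0.    -0.001 -1.   ]] [4.77021801e-01 1.31147449e-01 1.61350392e+00 2.22275853e-04
 1.39788465e+00 5.71519259e-01]
```

View pics/w1.png

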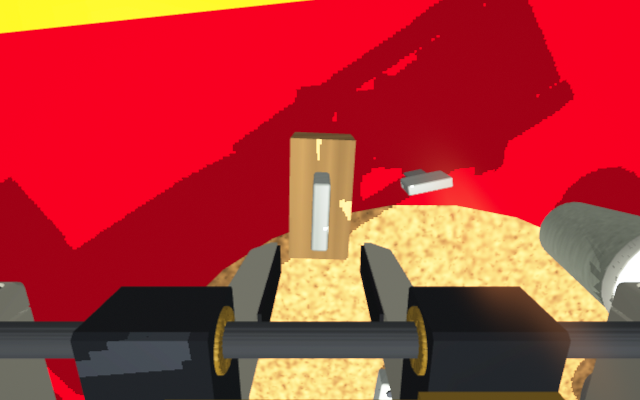

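The wrist view shows the gauge in its rack, centred at column 320 between the finger tips at columns 280 and 362. I'm descending and gripping.

```bash
python3 -m inch '[0,0,-32,-1.8,45,0,0,-64,-1.8,45,0,0,-85,-1.8,45,0,0,-94,-1.8,45,0,0,-94,-1.8,45,0,0,-94,-1.8,0,0,0,-94,-1.8,0,0,0,-94,-1.8,0,0,0,-94,-1.8,0]' 25
python3 -m inch '[0,0,0,0,0,0,0,0,0,0]'
```

```text
t: 1.9
tool_pos: [0.4952, 0.3138, 0.0585]
orientation: [2.359, 2.073, 0.005]
force: [-1.0, 1.2, 0.5]
opening: 0.0197
gripper_force: 0.0
t: 2.07
tool_pos: [0.4947, 0.3135, 0.0578]
orientation: [2.36, 2.073, 0.003]
force: [-0.8, 0.5, 5.3]
opening: 0.0116
gripper_force: 25.0
```

```bash
python3 -m inch '[0,0,30,0,0,0,0,60,0,0,0,0,85,0,0,10,-40,85,-1,0,23,-79,85,-2,0,36,-118,85,-3,0,49,-157,85,-4,0,62,-196,85,-4.1,0,75,-235,85,-4.1,0,85,-270,85,-4.1,0]'
python3 -m inch '[5.5,-12,-8,0,0,5.5,-12,-8,0,0,5.5,-12,-8,0,0,5.5,-12,-8,0,0]'
python3 - <<'E'
from h import *
import pickle
s=robot.read_state();print(s['t'],s['tool_pos'],s['orientation'],s['opening'])
c=read_camera('top');w=read_camera('wrist');pickle.dump((c,w,s),open('d2.pkl','wb'))
i=c['image'][160:240,255:345];i=cv2.resize(i,None,fx=4.4,fy=5*.88,interpolation=cv2.INTER_CUBIC)
j=w['image'][100:300,200:440];j=cv2.resize(j,(396,330),interpolation=cv2.INTER_CUBIC)
cv2.imwrite('pics/m.png',np.hstack([i[:330],np.vstack([j,np.zeros((max(0,i[:330].shape[0]-330),396,3),np.uint8)])]))
E
```

```text
t: 2.9
tool_pos: [0.5795, 0.0406, 0.1418]
orientation: [2.433, 1.986, 0.0]
force: [0.6, -0.3, -1.3]
opening: 0.0117
gripper_force: 25.0
t: 3.23
tool_pos: [0.5839, 0.0322, 0.1333]
orientation: [-2.432, -1.987, 0.001]
force: [-0.4, 0.7, -0.9]
opening: 0.0119
gripper_force: 25.0
3.2333 [0.58393713 0.03223978 0.13325152] [-2.43175101e+00 -1.98723242e+00  6.76917812e-04] 0.011915979900359032
```

View pics/m.png

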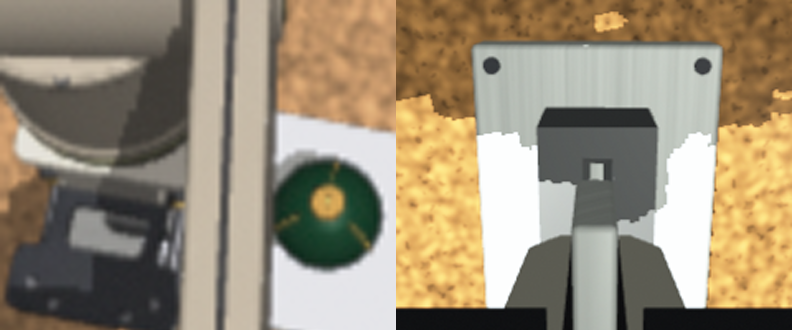

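The left half (top view) is blocked by the arm. The right half (wrist) shows the slot and block centred at crop column 597.5 and the gauge at 594, with parallel edges. So the slot lies about 2 px to the right, and yaw is good.

```bash
python3 - <<'E'
from h import *
import pickle
c,w,s=pickle.load(open('d2.pkl','rb'))
T=np.eye(4);T[:3,:3]=R.from_rotvec(s['orientation']).as_matrix();T[:3,3]=s['tool_pos']
C=T@np.array(w['mount']);K=np.array(w['K']);print('cam',C.round(3).tolist(),K[0])
def pw(p):
    q=C[:3,:3].T@(np.array(p)-C[:3,3]);q=K@(q/q[2]);return (q[:2]-[200,100])*1.65+[396,0]
def back(u,v,z):
    d=C[:3,:3]@np.linalg.solve(K,[(u-396)/1.65+200,v/1.65+100,1]);return C[:3,3]+d*(z-C[2,3])/d[2]
yaw=np.radians(-11.5);X=np.array([np.cos(yaw),np.sin(yaw)]);Y=np.array([-X[1],X[0]])
S=np.array([.5855,.0316])
for n,z,hx,hy in(('slot',.07,.00325,.01375),('block',.07,.025,.03),('blocklow',.025,.025,.03)):
  print(n,[pw([*(S+a*hx*X+b*hy*Y),z]).round().tolist() for a in(-1,1) for b in(-1,1)])
G=np.array(s['tool_pos'][:2])
print('gripTop',[pw([*(G+a*.006*X+b*.025*Y),s['tool_pos'][2]+.032]).round().tolist() for a in(-1,1) for b in(-1,1)])
t=s['tool_pos'];
for n,p in (('slot top mid',(597.5,159,.07)),('block edge L',(538,127,.07)),('block edge R',(657,127,.07)),('scr',(491,66,.025)),('scr',(703,66,.025))):
  q=back(*p);print(n,q,'rel stand XY',(q[:2]-S)@X,(q[:2]-S)@Y)
E
```

```text
cam [[0.98, -0.189, -0.059, 0.601], [-0.198, -0.939, -0.282, 0.111], [-0.002, 0.288, -0.958, 0.298], [0.0, 0.0, 0.0, 1.0]] [346.81551754   0.         320.08510044]
slot [[590.0, 227.0], [590.0, 166.0], [605.0, 227.0], [605.0, 166.0]]
block [[540.0, 262.0], [536.0, 127.0], [654.0, 262.0], [659.0, 128.0]]
blocklow [[548.0, 223.0], [545.0, 107.0], [646.0, 223.0], [649.0, 107.0]]
gripTop [[570.0, 397.0], [568.0, 228.0], [614.0, 397.0], [616.0, 229.0]]
slot top mid [0.58886072 0.04793378 0.07      ] rel stand XY 3.682096701840933e-05 0.016675896903547174
block edge L [0.56775176 0.06600157 0.07      ] rel stand XY -0.024250504255489382 0.03017252003749062
block edge R [0.61527855 0.05641822 0.07      ] rel stand XY 0.024232777246388733 0.03025687690306424
scr [0.54613298 0.09026954 0.025     ] rel stand XY -0.05027353696949295 0.04964320824866793
scr [0.64440849 0.0704332  0.025     ] rel stand XY 0.049983789429114175 0.049798080246116636
```

```bash
python3 -m inch '[1.3,-0.4,0,0,0,1.3,-0.4,0,0,0,1.3,-0.4,-8,0,0,1.3,-0.4,-14,0,0,1.3,-0.4,-18,0,0,1.3,-0.4,-22,0,0,1.3,-0.4,-25,0,0,1.3,-0.4,-25,0,0]'
```

```text
t: 4.0
tool_pos: [0.5851, 0.0307, 0.1075]
orientation: [-2.432, -1.987, 0.002]
force: [-0.3, 0.1, -1.0]
opening: 0.0117
gripper_force: 25.0
```

```bash
python3 -m inch '[0,0,-8,0,0,0,0,-16,0,0,0,0,-22,0,0,0,0,-27,0,0,0,0,-30,0,0,0,0,-31,0,0,0,0,-31,0,0]'
```

```text
t: 4.58
tool_pos: [0.5859, 0.0307, 0.0779]
orientation: [2.433, 1.987, 0.0]
force: [-1.6, 0.4, 1.8]
opening: 0.0122
gripper_force: 25.0
```

```bash
python3 -m inch '[0,0,-1,0,0,0,0,-2,0,0,0,0,-2,0,0,0,0,-2,0,0]'
```

```text
t: 4.92
tool_pos: [0.586, 0.0307, 0.0779]
orientation: [2.433, 1.987, 0.0]
force: [-11.1, 0.2, 15.9]
opening: 0.0117
gripper_force: 25.0
```

```bash
python3 -m inch '[0,0,2,0,45,0,0,2,0,45,0,0,2,0,45,0,0,2,0,45,0,0,25,0,45,0,0,50,0,45,0,0,85,0,45,0,0,100,0,45,0,0,100,0,45]'
python3 - <<'E'
from h import *
import pickle
s=robot.read_state();print(s['t'],s['tool_pos'],s['q'])
w=read_camera('wrist');pickle.dump((w,s),open('d3.pkl','wb'));cv2.imwrite('pics/w3.png',w['image'])
E
```

```text
t: 5.67
tool_pos: [0.5887, 0.0307, 0.1809]
orientation: [2.429, 1.984, 0.01]
force: [0.7, -0.3, -0.1]
opening: 0.0421
gripper_force: 0.0
5.6667 [0.58871965 0.03068276 0.18091741] [-3.49064234e-02  1.13875277e-01  1.57515370e+00  2.66912764e-05
  1.44440563e+00  1.66013635e-01]
```

View pics/w3.png

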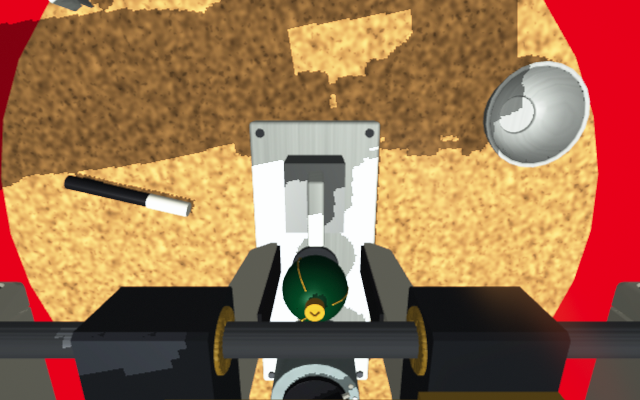

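The wrist view shows the gauge standing home in the slot (316,180–245), with the marker and bowl untouched. Next I'm going above the knob.

```bash
python3 -m inch '[-38,-181,35,-58.5,60,-38,-181,35,-58.5,60,-38,-181,35,-58.5,60,-38,-181,35,-58.5,60,-38,-181,35,-58.5,60,-38,-181,35,-58.5,60,-38,-181,35,-58.5,60,-38,-181,35,-58.5,60,-38,-181,35,-58.5,60,-38,-181,35,-58.5,60]'
python3 - <<'E'
from h import *
import pickle
s=robot.read_state();print(s['t'],s['tool_pos'],s['q'])
w=read_camera('wrist');pickle.dump((w,s),open('d4.pkl','wb'))
cv2.imwrite('pics/w4.png',cv2.resize(w['image'][110:310,190:450],(780,600),interpolation=cv2.INTER_CUBIC))
E
```

```text
t: 6.55
tool_pos: [0.5471, -0.15, 0.2089]
orientation: [-3.092, -0.548, 0.003]
force: [-0.5, -0.7, -0.6]
opening: 0.0559
gripper_force: 0.0
6.55 [ 0.5470516  -0.15004736  0.20887442] [-3.58079998e-01  4.93653252e-02  1.59191418e+00 -3.34552381e-06
  1.50285678e+00  8.62075667e-01]
```

View pics/w4.png

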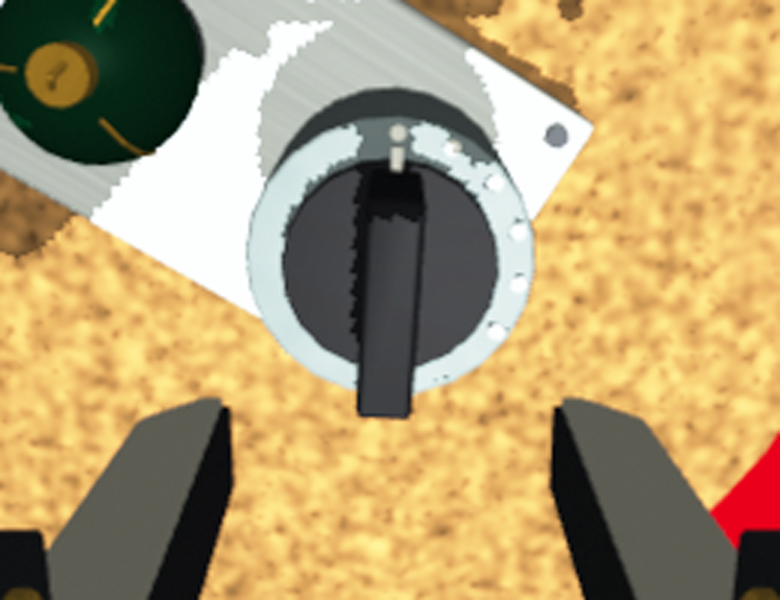

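The wrist view shows the knob bar nearly vertical, its top from (396,212) to (384,416). The home dot is at (398,132), with the stop dots at (453,147), (495,183), (519,231), (519,284) and (498,332).

```bash
python3 - <<'E'
from h import *
import pickle
w,s=pickle.load(open('d4.pkl','rb'))
T=np.eye(4);T[:3,:3]=R.from_rotvec(s['orientation']).as_matrix();T[:3,3]=s['tool_pos']
C=T@np.array(w['mount']);K=np.array(w['K'])
def back(u,v,z):
    d=C[:3,:3]@np.linalg.solve(K,[u/3+190,v/3+110,1]);return C[:3,3]+d*(z-C[2,3])/d[2]
k=[back(*p,.14) for p in((370,212),(424,212),(410,417),(358,414))]
d=(k[0]+k[1]-k[2]-k[3])/2
print('bar',np.mean(k,0),np.linalg.norm(d),np.degrees(np.arctan2(d[1],d[0])),np.linalg.norm(k[3]-k[2]))
P=np.array([back(*p,.095) for p in((398,132),(453,147),(495,183),(519,231),(519,284),(498,332))])
from scipy.optimize import least_squares
f=lambda v:np.hypot(P[:,0]-v[0],P[:,1]-v[1])-v[2]
r=least_squares(f,[.548,-.15,.036]).x
print('dots',r,np.degrees(np.arctan2(P[:,1]-r[1],P[:,0]-r[0])))
y=T[:3,1];print('tool y',np.degrees(np.arctan2(y[1],y[0])),s['tool_pos'])
E
```

```text
bar [ 0.54772077 -0.14999099  0.14      ] 0.05112655478234437 16.701083680725052 0.01274132536715647
dots [ 0.54772999 -0.14959964  0.03688893] [  16.5353304    -7.50733059  -31.35250165  -55.11603321  -79.07989659
 -103.03294066]
tool y -69.90984820163555 [ 0.5470516  -0.15004736  0.20887442]
```

```bash
python3 -m inch '[0.8,0.3,-35,-3.5,50,0.8,0.3,-70,-3.5,50,0.8,0.3,-90,-3.5,50,0.8,0.3,-100,-3.5,50,0.8,0.3,-100,-3.5,50,0.8,0.3,-100,-3.5,0,0.8,0.3,-100,-3.5,0,0.8,0.3,-100,-3.5,0,0.8,0.3,-100,-3.5,0,0.8,0.3,-100,-3.5,0]' 45
python3 -m inch '[0,0,0,0,0,0,0,0,0,0]'
```

```text
t: 7.43
tool_pos: [0.5494, -0.1502, 0.112]
orientation: [3.108, 0.451, 0.003]
force: [-0.6, -0.4, -0.9]
opening: 0.0176
gripper_force: 0.0
t: 7.6
tool_pos: [0.549, -0.1489, 0.1118]
orientation: [-3.108, -0.451, -0.002]
force: [-1.9, 6.1, 6.3]
opening: 0.0135
gripper_force: 45.0
```

```bash
python3 -m inch '[0,0,0,-4,0,0,0,0,-8,0,0,0,0,-12,0,0,0,0,-16,0,0,0,0,-20,0,0,0,0,-24,0,0,0,0,-24,0,0,0,0,-24,0,0]'
python3 -c "
from h import *
s=robot.read_state();y=R.from_rotvec(s['orientation']).as_matrix()[:,1];print(np.degrees(np.arctan2(y[1],y[0])),s['wrist_torque'],s['q'][5])"
```

```text
-73.48469425521974 [1.04916309 0.61354655 0.04516992] 0.9259309554372979invalid input
```

```bash
python3 -m inch '[0,0,0,-4,0, 0,0,0,-8,0, 0,0,0,-12,0, 0,0,0,-16,0, 0,0,0,-20,0, 0,0,0,-24,0, 0,0,0,-24,0, 0,0,0,-24,0]'
python3 -c "
from h import *
s=robot.read_state();y=R.from_rotvec(s['orientation']).as_matrix()[:,1];print(np.degrees(np.arctan2(y[1],y[0])),s['wrist_torque'],s['q'][5])"
```

```text
t: 8.27
tool_pos: [0.549, -0.1494, 0.1118]
orientation: [-3.134, 0.206, -0.002]
force: [-2.6, 4.3, 6.3]
opening: 0.0136
gripper_force: 45.0
-97.5144058663959 [0.71904835 0.59954949 0.05486232] 1.3452831496946334
```

```bash
python3 -m inch '[0,0,0,-4,0, 0,0,0,-8,0, 0,0,0,-12,0, 0,0,0,-16,0, 0,0,0,-20,0, 0,0,0,-24,0, 0,0,0,-24,0, 0,0,0,-24,0]'
python3 -m inch '[0,0,0,-4,0, 0,0,0,-8,0, 0,0,0,-12,0, 0,0,0,-16,0, 0,0,0,-20,0, 0,0,0,-24,0, 0,0,0,-24,0, 0,0,0,-24,0, 0,0,0,-24,0, 0,0,0,-24,0]'
python3 - <<'E'
from h import *
s=robot.read_state();y=R.from_rotvec(s['orientation']).as_matrix()[:,1];print(s['t'],np.degrees(np.arctan2(y[1],y[0])),s['wrist_torque'],s['dq'],s['q'][5])
w=read_camera('wrist')['image'][110:310,190:450];t=read_camera('scene')['image'][140:290,230:400]
cv2.imwrite('pics/end.png',np.hstack([cv2.resize(w,(400,308)),cv2.resize(t,(349,308))]))
E
```

```text
t: 8.93
tool_pos: [0.5489, -0.1498, 0.1119]
orientation: [-3.023, 0.853, -0.001]
force: [-3.5, 1.8, 5.5]
opening: 0.0134
gripper_force: 45.0
t: 9.77
tool_pos: [0.5485, -0.1501, 0.1119]
orientation: [2.78, -1.463, 0.001]
force: [-4.8, 0.8, 6.8]
opening: 0.0135
gripper_force: 45.0
9.7667 -145.5068166328496 [0.21409602 0.95285191 0.04961735] [ 0.00048636 -0.00081063 -0.00069478  0.0011456  -0.0013887  -0.00115138] 2.1825871908598153
```

View pics/end.png

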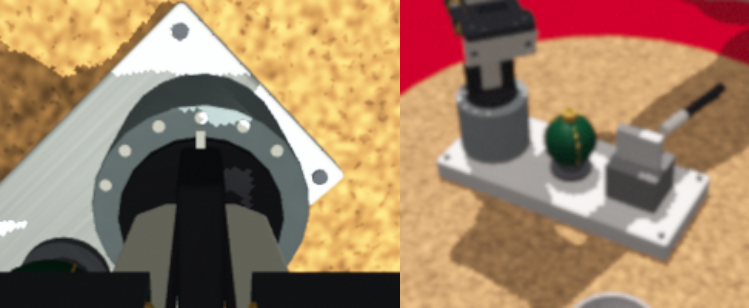

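The pointer at (201,138) is on the fourth dot (home plus three), which is the third stop, and the turn was 72°. The gauge's shoulders sit on the block. I'm handing in.

```bash
python3 -c "
from plant import job
print(job.close_job())"
```

```text
the job is handed in; nothing more can be done
None
```

I handed the job in with the largest gauge fully home in the slot and let go, and the gripper still holding the knob at the third stop; the hand-in gave no verdict.

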